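Push a spent tip rack off the ledge into the waste chute

TASK

Clear the emptied pipette-tip rack from the waste ledge: slide it along the ledge until it sits square against the sprung rubber stop, ease off, then push it straight through the gap in the rail so that it drops over the edge and comes to rest in the tray at the foot of the chute. The rack is brittle: keep every push on it gentle (never more than 15 N) and do not lift it off the ledge or tip it before it goes over the edge. Leave the jars and everything else where they stand.

Things in the scene. Friction and masses are not known exactly. Their poses are not given: they have to be found in the camera images.
- station: Fixed waste station: an aluminium ledge (flat shelf) on two dark legs, with a steel chute and catch tray beyond its far edge. Origin on the table under the ledge; x points across the ledge, over its far edge, to the tray; y along the ledge (left when x points away); z up. All station x, y below are in this frame.
- ledge (a point): Middle of the ledge's top, 160 mm above the table; axes as the station's. The top spans station x -100 to +70, y -210 to +210 mm; end walls 30 mm high, 6 mm thick at both y ends, near (-x) side open. Nothing fixed to it stands more than 46 mm above it.
- edge (a point): Point on the ledge's top at its far edge (station x +70, y 0). Along this edge stands a steel rail, 34 mm high, 12 mm thick (inner face at station x +58). It holds the rack back everywhere except at one 70 mm wide gap.
- gap_mean (a point): Average place of the gap's middle (station x +63, y +30, on the ledge's top), NOT the true one: rail, gap and stop are one piece, clamped anew each time, so the gap's middle lies anywhere from station y 0 to +60 and is not measured. Find it by feel with the stop.
- stop_mean (a point): Average place of the stop's face (station x 0, y +62; true y +32 to +92). Rubber-faced plate facing -y, 56 mm long (x), 28 mm high, housing 41 mm deep behind. Unpressed, its face is 32 mm to +y of the gap's middle: a rack square and just touching it is centred on the gap, 3 mm free each side. Yields from 1.5 N at 1 N/mm, hard after 6 mm; damped; eases the rack back as the push is slowly withdrawn.
- rack: The spent tip rack: a plain white plastic block with a 5 x 5 grid of dark holes on top, 60 mm long (its x), 64 mm wide (its y), 42 mm high, 75 to 155 g. Origin at its centre (21 mm above the ledge while it stands there), z up. It starts upright on the ledge towards the -y end, turned up to 0.15 rad from the station's axes, with its x along the station's x. It slides easily (friction on the ledge about 0.3).
- chute (a point): Point in the chute's mouth (station x +100, y +20, 135 mm above the table); axes as the station's. Chute and tray are 190 mm wide inside (y, centred on station y +20). A 50 degree slope leads from just under the ledge's edge down to the tray, whose floor is 5 mm above the table and runs from about station x +165 to +330; tray walls 75 mm high.
- jar_a: Small amber glass jar with white lid, 36 mm across, 45 mm high, on the ledge's near +y corner behind the stop. Origin under its centre. Leave alone.
- jar_b: The same kind of jar, on the ledge's near -y corner. Origin under its centre. Leave alone.
- flask: Clear bottle with blue cap, 80 mm across, 130 mm high, on the table to the left. Origin under its centre. Leave alone.
- flask2: Clear bottle with blue cap, 66 mm across, 100 mm high, on the table to the left. Origin under its centre. Leave alone.
- beaker: Glass beaker, 70 mm across, 90 mm high, on the table to the right. Origin under its centre. Leave alone.
- tubes: White block of 15 tubes with grey caps, 70 x 130 x 59 mm, on the table to the right. Origin under its centre. Leave alone.

How it is judged:
By the outcome, as a careful person would: the job done as asked, in the order asked, and still so for the second after the job is handed in, with the robot touching nothing.
It also fails if it takes over 58 s, if anything falls off the work surface, if the arm or the gripper's body presses on something with over 40 N, if the wrist force passes 120 N, or if a joint passes its speed limit or range.

ROBOT

A 6-joint arm with a two-finger parallel gripper is mounted at the origin on the work surface. World frame = base frame: x ahead of the robot, y to its left, z up, the work surface at z = 0. Lengths are in m, angles in rad, forces in N, time in s.
With the tool pointing down it reaches from about 0.3 to 0.85 m from the base axis. Payload 5.4 kg.
Tool frame: the origin (TCP) lies between the finger pads; the fingertips stand 14 mm ahead of it and the grasp point (between the pads) lies 5 mm behind it; z points along the fingers, y is the line along which they close (so a half turn about z gives the same grasp; the last joint's range is limited). The gripper opens to 85 mm and grips with 20 to 120 N. Pads are 22 mm wide; open, the fingers measure 114 mm over their backs; the gripper's body (76 mm by 85 mm) begins 54 mm behind the grasp point. The pads swing forward as they close: fully open they stand 13 mm farther back than shut.
Start: joints at [-1.464, 0.158, 1.597, -0, 1.386, -0.21], TCP at [0.179, -0.546, 0.245] pointing down, gripper open.
Joint ranges: [-2.91, 2.91], [-0.94, 2.29], [0.18, 2.7], [-1.29, 4.43], [0.17, 2.64], [-3, 3]. Speed limits (rad/s): [2.57, 2.57, 3.14, 3.14, 3.14, 3.14].

INTERFACE

Orientations are given as a rotation vector (axis times angle).
In Python, from station import manip gives the robot as it stands.
- The arm moves only by the tool servo_tool, never from a script. Its argument "steps" is a list of rows, each an object of numbers: "dx", "dy", "dz": the shift along the world's x, y, z in mm; "wx", "wy", "wz": the turn, a rotation vector about the world's x, y, z in degrees; "grip": the opening, from -1 (shut) to 1 (fully open), so that 0 is half open. A call has 1 to 8 rows; each row shifts and turns the commanded pose from where the row before left it; what a row does not reach is not made up. A row lasts 1/10 s, in which the tool goes at most 50 mm and 8.59 degrees, less where a joint would pass 70% of its speed; a pose out of reach is approached as far as the arm can. A call is refused whole if a number of a shift passes 50 or a number of a turn 8.59, either way. A call with a gripper value outside its range is refused whole. The fingers move at their own pace and stop on an object; "force" is the grip in N (left out, the last holds). Time passes only in rows, so rows that do not move let the fingers close. It gives the time, the measured TCP pose, the force, the opening and the grip force at its end, in the units of the state.
- manip.state(): the state, without advancing time (a new reading comes with each control period).
- manip.capture(name): name is "scene" or "top"; returns the picture (420x560x3 uint8, red, green, blue); there is no depth.
- manip.calibration(name): a dict with "fov_y" (degrees; the focal length in pixels is half the picture's height over the tangent of half this angle, whatever the lens; pixels are square), "cx", "cy" (the principal point, pixels), "dist" ([k1, k2, p1, p2, k3] as OpenCV has them; the pictures are not rectified), "eye" and "rotation" of the camera in the world. Camera axes: x right, y up, looking along -z (the intrinsics and any distortion apply to the point x, -y, -z); pixel columns grow to the right and rows downward; lengths in m; the calibration is good to about 2 mm. A picture is of the moment at which its call begins. calibration takes no time and is no camera call.
- manip.job_done(): hands the job in; it is judged then, once.
Trained networks look in the newest picture that a camera, given by its name, has taken for a name from the list of things; names that differ only in an ending like _2 or _b are one class to them, and where a whole thing is asked for, a point or a joint stands for the part that bears it (a point fixed in the world has none). Each returns a list of dicts, best first, with "p" (0 to 1); they miss things now and then, are a little off and sometimes report something else, mostly with a low value. They report only what shows in the picture. A call takes as long as a camera call.
- manip.find_in(label, camera): "point" ([x, y, z] in m, in the coordinates of the camera as it stood for that picture, good to about 4 mm: the middle of the surface that is visible of it).
The state is a dict: "t": time; "q": joint angles; "dq": joint speeds; "joint_torque": joint torques, N m; "tcp_pos": TCP position; "tool_rot": TCP orientation; "ft_force": force on the tool from outside, world axes, zero at the start; "torque": the same for the moment, N m; "gripper_width": finger opening in m; "gripper_force": force on a finger pad.
Only numpy, scipy, OpenCV 4.12 (cv2) and the standard library are available. Lean on these libraries where they do the work, as an engineer would, in place of code of your own. Each camera call takes 0.05 s, during which the arm holds its last target. There are 200 camera calls.

## Working session

There is one attempt and no reset: what is moved stays moved. The work goes in short steps, Python scripts to look and compute and a tool call to move; the robot and the scene stay as the last step left them, time stands still between calls to the robot, and variables do not carry over. Pictures are saved under pics/ and viewed, at most 10 in all, crops included, and the job is handed in when it is done.

Besides the shell and the picture viewer there is one more tool, called after "Call:" by a JSON object that holds its "api" and its "payload", one argument or row to a line. servo_tool: Moves the arm, as the interface text tells. Its arguments: {"type":"object","properties":{"steps":{"type":"array","items":{"type":"object","properties":{"dx":{"type":"number"},"dy":{"type":"number"},"dz":{"type":"number"},"wx":{"type":"number"},"wy":{"type":"number"},"wz":{"type":"number"},"grip":{"type":"number"}}}},"force":{"type":"number"}},"required":["steps"]}

```bash
mkdir -p pics
cat > h.py <<'E'
from station import manip
import numpy as np, cv2
def cam(n):
    c=manip.calibration(n); f=210/np.tan(np.radians(c['fov_y'])/2)
    K=np.array([[f,0,c['cx']],[0,f,c['cy']],[0,0,1.]])
    return K,np.array(c['dist'],float),np.array(c['eye']),np.array(c['rotation'])
def ray(n,uv,z):
    K,d,e,R=cam(n)
    p=cv2.undistortPoints(np.array(uv,float).reshape(-1,1,2),K,d).reshape(-1,2)
    v=np.c_[p[:,0],-p[:,1],-np.ones(len(p))]@R.T
    return e+v*((z-e[2])/v[:,2])[:,None]
def proj(n,P):
    K,d,e,R=cam(n); q=(np.atleast_2d(P)-e)@R; q=q*[1,-1,-1]
    return cv2.projectPoints(q,np.zeros(3),np.zeros(3),K,d)[0].reshape(-1,2)
def world(n,p):
    K,d,e,R=cam(n); return e+R@np.array(p)
E
python3 - <<'E'
from h import *
for n in('scene','top'):
    cv2.imwrite(f'pics/{n}0.png',cv2.cvtColor(manip.capture(n),cv2.COLOR_RGB2BGR))
    print(n,cam(n)[2],cam(n)[3].round(3).tolist())
    for l in('rack','station','jar_a','flask','beaker','tubes'):
        print(l,[(world(n,r['point']).round(3).tolist(),round(r['p'],2)) for r in manip.find_in(l,n)[:3]])
print(manip.state())
E
```

```text
scene [1.08663406 0.85693336 1.01799249] [0.307, 1.1, 2.433]
rack [([-1.993, -2.223, -2.062], 0.71)]
station [([-2.153, -2.383, -2.222], 0.64)]
jar_a [([-1.817, -2.047, -1.886], 0.79), ([-2.176, -2.406, -2.245], 0.66), ([-1.842, -2.072, -1.911], 0.19)]
flask [([-1.845, -2.075, -1.914], 0.78), ([-1.855, -2.085, -1.923], 0.74)]
beaker [([-2.788, -3.017, -2.856], 0.97)]
tubes [([-2.824, -3.054, -2.893], 0.75), ([-1.837, -2.067, -1.906], 0.63), ([-1.995, -2.225, -2.064], 0.49)]
top [ 0.47430591 -0.02986917  1.47470164] [0.076, -0.038, -1.567]
rack [([2.466, 1.962, 3.466], 0.85)]
station [([2.547, 2.043, 3.548], 0.56)]
jar_a [([2.739, 2.234, 3.739], 0.66), ([2.47, 1.966, 3.471], 0.65), ([2.456, 1.951, 3.456], 0.57)]
flask [([2.679, 2.175, 3.679], 0.9), ([2.631, 2.127, 3.631], 0.85)]
beaker [([2.742, 2.238, 3.742], 0.81), ([2.468, 1.964, 3.468], 0.32)]
tubes [([2.741, 2.237, 3.741], 0.84)]
{'t': 0.7, 'q': array([-1.46404799e+00,  1.58361636e-01,  1.59698877e+00,  2.02786562e-05,
        1.38621140e+00, -2.10127293e-01]), 'dq': array([ 0.00071597,  0.00062951,  0.00010712, -0.00038042, -0.00081113,
       -0.00014398]), 'joint_torque': array([ 5.47375712e-04, -3.95915294e+01, -3.31640553e+01, -2.34031249e-04,
        6.20684350e-04, -1.24828446e-06]), 'tcp_pos': array([ 0.17913896, -0.5463707 ,  0.24532635]), 'tool_rot': array([3.10221358e+00, 4.95656434e-01, 2.87670199e-05]), 'ft_force': array([0.40385946, 0.02216038, 0.01670986]), 'torque': array([-0.00110452, -0.00710627,  0.02514944]), 'gripper_force': 0.0, 'gripper_width': 0.08525350033329349}
```

View pics/top0.png

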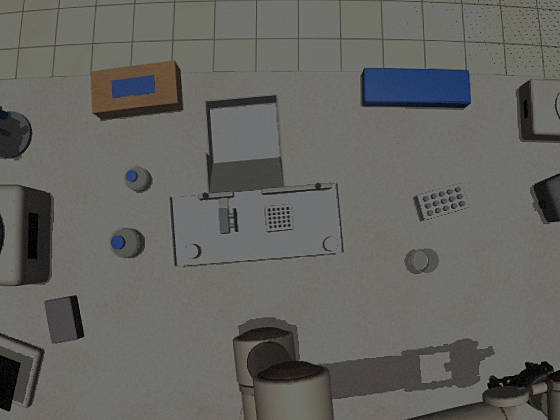

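View pics/scene0.png

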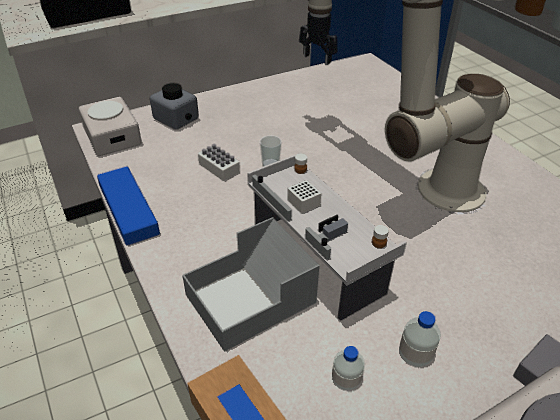

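The top view shows the ledge with corners near (171,197), (337,183), (342,251) and (176,266). The rack is at (278,218), the stop face at about x=237, and the gap at about (233–262, 192). The camera rotation is a rotation vector, so I'll fix that and zoom in.

```bash
sed -i "s/np.array(c\['rotation'\])$/cv2.Rodrigues(np.array(c['rotation'],float))[0]/" h.py
python3 - <<'E'
from h import *
for n in('scene','top'):
    manip.capture(n)
    for l in('rack','station','jar_a','flask'):
        print(n,l,[(world(n,r['point']).round(3).tolist(),round(r['p'],2)) for r in manip.find_in(l,n)[:3]])
im=cv2.imread('pics/top0.png')[170:275,160:350]
im=cv2.convertScaleAbs(cv2.resize(im,None,fx=4,fy=4,interpolation=cv2.INTER_CUBIC),alpha=1.7)
cv2.imwrite('pics/c0.png',im)
print(ray('top',[[171,197],[337,183],[342,251],[176,266]],.19).round(3))
E
```

```text
scene rack [([0.556, 0.014, 0.201], 0.58), ([0.645, 0.1, 0.081], 0.49)]
scene station [([0.643, 0.102, 0.086], 0.71)]
scene jar_a [([0.474, 0.21, 0.197], 0.66), ([0.489, -0.12, 0.196], 0.63)]
scene flask [([0.677, 0.404, 0.067], 0.97), ([0.507, 0.432, 0.077], 0.92), ([0.477, 0.208, 0.2], 0.17)]
top rack [([0.547, 0.0, 0.203], 0.93)]
top station [([0.592, 0.081, 0.154], 0.8)]
top jar_a [([0.46, 0.201, 0.205], 0.53), ([0.483, -0.126, 0.204], 0.45)]
top flask [([0.489, 0.397, 0.089], 0.84), ([0.653, 0.383, 0.066], 0.73)]
[[ 0.596  0.259  0.19 ]
 [ 0.63  -0.143  0.19 ]
 [ 0.467 -0.154  0.19 ]
 [ 0.429  0.244  0.19 ]]
```

View pics/c0.png

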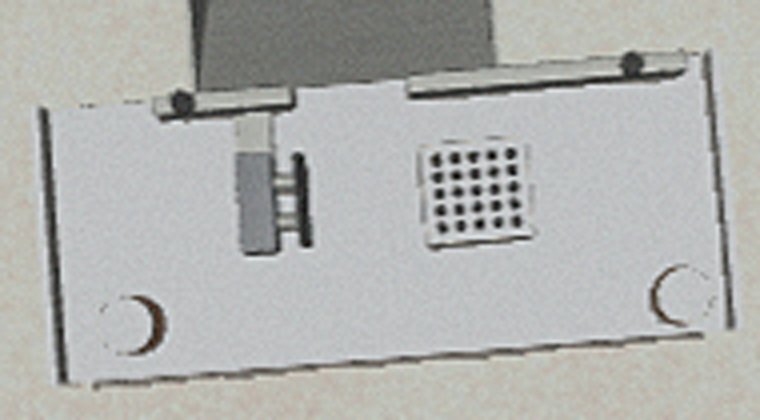

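The crop shows the following in crop pixels (4x, offset (160,170)):
- **Near edge of the ledge:** (95,387)–(703,336).
- **Gap:** between the rail ends at (295,93) and (408,88).
- **Stop face:** about (306,153)–(312,246).
- **Rack top:** about (422,144), (528,138), (534,233), (429,243).

Next I fit the station and rack poses.

```bash
cat > fit.py <<'E'
from h import *
def c(p,z): return ray('top',np.array(p)/4+[160-.4,170-.4],z)[:,:2]
near=c([[95,387],[703,336]],.16)
wl=c([[41,108],[62,383]],.19); wr=c([[706,53],[731,327]],.19)
d=near[0]-near[1]; yaw=np.arctan2(-d[0],d[1]); ym=(wl[0]-wl[1])/1; yr=wr[0]-wr[1]
print('yaw near',np.degrees(yaw),[np.degrees(np.arctan2(v[1],v[0])) for v in(ym,yr)])
ex=np.array([np.cos(yaw),np.sin(yaw)]); ey=np.array([-ex[1],ex[0]])
railtop=c([[408,91],[685,73]],.194)
oy=((wl@ey).mean()+(wr@ey).mean())/2; print('wall span',(wl@ey).mean()-(wr@ey).mean())
ox=(near@ex).mean()+.1; print('rail x',railtop@ex-ox)
O=ox*ex+oy*ey; print('O',O)
S=lambda w:np.c_[(w-O)@ex,(w-O)@ey]*1000
W=lambda s:O+np.array(s)[...,:1]/1000*ex+np.array(s)[...,1:]/1000*ey
if __name__=='__main__':
    print('gap',S(c([[295,93],[408,88]],.194)))
    print('stop',S(c([[307,153],[312,246]],.186)))
    r=c([[422,144],[528,138],[534,233],[429,243]],.202); print('rack',S(r),S(r).mean(0))
    v=S(r); print('rack ang',[np.degrees(np.arctan2(*(a[::-1]))) for a in (v[0]-v[3],v[1]-v[2])],[np.degrees(np.arctan2(-a[0],a[1])) for a in (v[0]-v[1],v[3]-v[2])])
    print('jars',S(np.array([[.474,.21],[.46,.201],[.489,-.12],[.483,-.126],[.547,0],[.556,.014]])))
    print(W([[0,-140],[0,-60],[-80,0],[0,0]]))
E
python3 fit.py
```

```text
yaw near 5.085419747543835 [np.float64(5.30398556302496), np.float64(4.978003051558584)]
wall span 0.40331194664897385
rail x [0.06155981 0.05789477]
O [0.54376085 0.05419184]
gap [[ 66.34475818  46.24240744]
 [ 63.36053927 -21.69460481]]
stop [[ 30.36694857  42.63893344]
 [-25.75227454  44.12071053]]
rack [[ 28.42875021 -27.57017319]
 [ 26.51488715 -90.59068919]
 [-29.97300956 -89.22628514]
 [-30.529216   -26.78890171]] [ -1.38964705 -58.54401231]
rack ang [np.float64(-0.7592008586277004), np.float64(-1.3836485520390815)] [np.float64(-1.7394745514748382), np.float64(0.5103903596413234)]
jars [[ -55.67528018  161.37850245]
 [ -70.4179388   153.65490115]
 [ -69.98579861 -168.65211592]
 [ -76.49402551 -174.09665288]
 [  -1.5772073   -54.26564542]
 [   8.62833719  -41.11852171]]
[[ 0.55617056 -0.08525707]
 [ 0.5490793  -0.00557198]
 [ 0.46407575  0.04710058]
 [ 0.54376085  0.05419184]]
```

Call:
{"api": "servo_tool", "payload": {
  "steps": [
    {"dx": 37,"dy": 46,"wz": 8.5,"grip": -0.44},
    {"dx": 37,"dy": 46,"wz": 8.5,"grip": -0.44},
    {"dx": 37,"dy": 46,"wz": 8.5,"grip": -0.44},
    {"dx": 37,"dy": 46,"wz": 8.5,"grip": -0.44},
    {"dx": 37,"dy": 46,"wz": 8.5,"grip": -0.44},
    {"dx": 37,"dy": 46,"wz": 8.5,"grip": -0.44},
    {"dx": 37,"dy": 46,"wz": 8.5,"grip": -0.44},
    {"dx": 37,"dy": 46,"wz": 8.5,"grip": -0.44}
  ]
}}

```text
schema error: expected keys dx, dy, dz, wx, wy, wz, grip
```

Call:
{"api": "servo_tool", "payload": {
  "steps": [
    {"dx": 37,"dy": 46,"dz": 0,"wx": 0,"wy": 0,"wz": 8.5,"grip": -0.44},
    {"dx": 37,"dy": 46,"dz": 0,"wx": 0,"wy": 0,"wz": 8.5,"grip": -0.44},
    {"dx": 37,"dy": 46,"dz": 0,"wx": 0,"wy": 0,"wz": 8.5,"grip": -0.44},
    {"dx": 37,"dy": 46,"dz": 0,"wx": 0,"wy": 0,"wz": 8.5,"grip": -0.44},
    {"dx": 37,"dy": 46,"dz": 0,"wx": 0,"wy": 0,"wz": 8.5,"grip": -0.44},
    {"dx": 37,"dy": 46,"dz": 0,"wx": 0,"wy": 0,"wz": 8.5,"grip": -0.44},
    {"dx": 37,"dy": 46,"dz": 0,"wx": 0,"wy": 0,"wz": 8.5,"grip": -0.44},
    {"dx": 37,"dy": 46,"dz": 0,"wx": 0,"wy": 0,"wz": 8.5,"grip": -0.44}
  ]
}}

```text
t: 2.0
tcp_pos: [0.4308, -0.233, 0.2457]
tool_rot: [2.288, 2.152, 0.0]
ft_force: [0.3, -0.4, -0.6]
gripper_width: 0.0241
gripper_force: 0.0
```

Call:
{"api": "servo_tool", "payload": {
  "steps": [
    {"dx": 31,"dy": 41,"dz": 0,"wx": 0,"wy": 0,"wz": 2.15,"grip": -0.44},
    {"dx": 31,"dy": 41,"dz": 0,"wx": 0,"wy": 0,"wz": 2.15,"grip": -0.44},
    {"dx": 31,"dy": 41,"dz": 0,"wx": 0,"wy": 0,"wz": 2.15,"grip": -0.44},
    {"dx": 31,"dy": 41,"dz": 0,"wx": 0,"wy": 0,"wz": 2.15,"grip": -0.44},
    {"dx": 0,"dy": 0,"dz": 0,"wx": 0,"wy": 0,"wz": 0,"grip": -0.44},
    {"dx": 0,"dy": 0,"dz": 0,"wx": 0,"wy": 0,"wz": 0,"grip": -0.44},
    {"dx": 0,"dy": 0,"dz": 0,"wx": 0,"wy": 0,"wz": 0,"grip": -0.44}
  ]
}}

```text
t: 2.7
tcp_pos: [0.55, -0.0759, 0.2452]
tool_rot: [-2.129, -2.31, 0.001]
ft_force: [0.8, 0.1, 0.3]
gripper_width: 0.0239
gripper_force: 0.0
```

```bash
cat >> h.py <<'E'
O=np.array([.54376,.05419]); yaw=np.radians(5.1); ex=np.array([np.cos(yaw),np.sin(yaw)]); ey=np.array([-ex[1],ex[0]])
def st():
    s=manip.state(); p=s['tcp_pos']; R=cv2.Rodrigues(s['tool_rot'])[0]
    print('t',round(s['t'],2),'S',((p[:2]-O)@ex*1000).round(1),((p[:2]-O)@ey*1000).round(1),'z',p[2].round(4),'toolx',np.degrees(np.arctan2(R[1,0],R[0,0])).round(2),'tilt',R[:2,2].round(4),'F',(s['ft_force'][:2]@ex).round(2),(s['ft_force'][:2]@ey).round(2),s['ft_force'][2].round(2),'w',s['gripper_width'].round(4))
E
python3 -c "
from h import *
st()
for n in('scene','top'): cv2.imwrite(f'pics/{n}1.png',cv2.cvtColor(manip.capture(n),cv2.COLOR_RGB2BGR))
a=cv2.imread('pics/scene1.png')[130:300,220:430]
cv2.imwrite('pics/c1.png',cv2.resize(a,None,fx=3.5,fy=3.5,interpolation=cv2.INTER_CUBIC))"
```

```text
Traceback (most recent call last):
  File "h.py", line 20, in st
    print('t',round(s['t'],2),'S',((p[:2]-O)@ex*1000).round(1),((p[:2]-O)@ey*1000).round(1),'z',p[2].round(4),'toolx',np.degrees(np.arctan2(R[1,0],R[0,0])).round(2),'tilt',R[:2,2].round(4),'F',(s['ft_force'][:2]@ex).round(2),(s['ft_force'][:2]@ey).round(2),s['ft_force'][2].round(2),'w',s['gripper_width'].round(4))
                                                                                                                                                                                                                                                                                               ^^^^^^^^^^^^^^^^^^^^^^^^
AttributeError: 'float' object has no attribute 'round'
```

```bash
sed -i "s/s\['gripper_width'\].round(4)/round(float(s['gripper_width']),4)/" h.py; python3 -c "
from h import *
st()"
```

```text
t 2.7 S -5.3 -130.2 z 0.2452 toolx 94.7 tilt [-0.0004 -0.0003] F 0.82 0.06 0.31 w 0.0239
```

Call:
{"api": "servo_tool", "payload": {
  "steps": [
    {"dx": 4,"dy": 0,"dz": -16,"wx": 0,"wy": 0,"wz": 0.4,"grip": -0.44},
    {"dx": 0,"dy": 0,"dz": -16,"wx": 0,"wy": 0,"wz": 0,"grip": -0.44},
    {"dx": 0,"dy": 0,"dz": -16,"wx": 0,"wy": 0,"wz": 0,"grip": -0.44},
    {"dx": 0,"dy": 0,"dz": -10,"wx": 0,"wy": 0,"wz": 0,"grip": -0.44},
    {"dx": 0,"dy": 0,"dz": -5,"wx": 0,"wy": 0,"wz": 0,"grip": -0.44},
    {"dx": 0,"dy": 0,"dz": 0,"wx": 0,"wy": 0,"wz": 0,"grip": -0.44}
  ]
}}

```text
t: 3.3
tcp_pos: [0.5539, -0.0757, 0.1819]
tool_rot: [-2.12, -2.317, 0.001]
ft_force: [-0.6, -0.3, 0.4]
gripper_width: 0.0237
gripper_force: 0.0
```

```bash
python3 -c "
from h import *
st()
for n in('scene','top'): cv2.imwrite(f'pics/{n}1.png',cv2.cvtColor(manip.capture(n),cv2.COLOR_RGB2BGR))
a=cv2.imread('pics/scene1.png')[130:300,220:430]
cv2.imwrite('pics/c1.png',cv2.convertScaleAbs(cv2.resize(a,None,fx=3.5,fy=3.5,interpolation=cv2.INTER_CUBIC),alpha=1.4))"
```

```text
t 3.3 S -1.4 -130.3 z 0.1819 toolx 95.08 tilt [-0.0009  0.0003] F -0.67 -0.2 0.4 w 0.0237
```

View pics/c1.png

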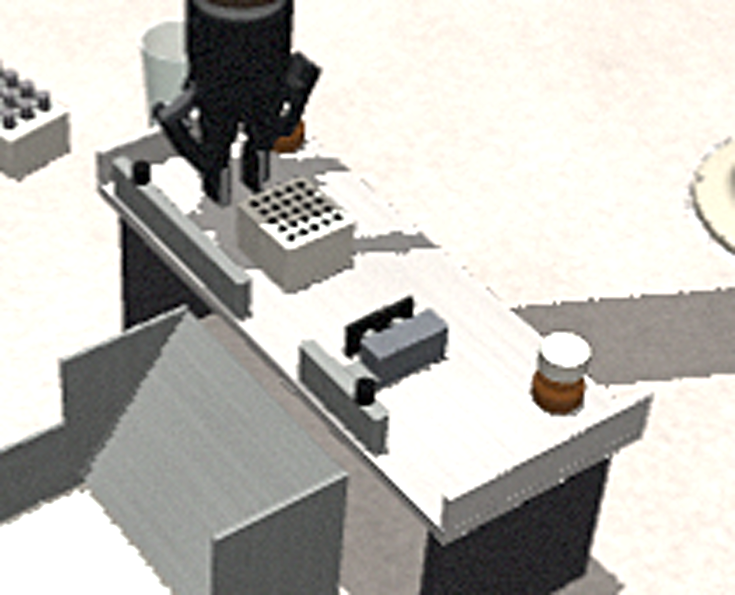

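Call:
{"api": "servo_tool", "payload": {
  "steps": [
    {"dx": -0.5,"dy": 6,"dz": 0,"wx": 0,"wy": 0,"wz": 0,"grip": -0.44},
    {"dx": -0.5,"dy": 6,"dz": 0,"wx": 0,"wy": 0,"wz": 0,"grip": -0.44},
    {"dx": -0.4,"dy": 5,"dz": 0,"wx": 0,"wy": 0,"wz": 0,"grip": -0.44},
    {"dx": -0.2,"dy": 2,"dz": 0,"wx": 0,"wy": 0,"wz": 0,"grip": -0.44},
    {"dx": -0.2,"dy": 2,"dz": 0,"wx": 0,"wy": 0,"wz": 0,"grip": -0.44},
    {"dx": -0.2,"dy": 2,"dz": 0,"wx": 0,"wy": 0,"wz": 0,"grip": -0.44},
    {"dx": -0.2,"dy": 2,"dz": 0,"wx": 0,"wy": 0,"wz": 0,"grip": -0.44},
    {"dx": -0.2,"dy": 2,"dz": 0,"wx": 0,"wy": 0,"wz": 0,"grip": -0.44}
  ]
}}

```text
t: 4.2
tcp_pos: [0.552, -0.0481, 0.1823]
tool_rot: [2.12, 2.319, -0.0]
ft_force: [-1.3, -0.1, -0.0]
gripper_width: 0.0239
gripper_force: 0.0
```

Call:
{"api": "servo_tool", "payload": {
  "steps": [
    {"dx": -0.2,"dy": 2,"dz": 0,"wx": 0,"wy": 0,"wz": 0,"grip": -0.44},
    {"dx": -0.2,"dy": 2,"dz": 0,"wx": 0,"wy": 0,"wz": 0,"grip": -0.44},
    {"dx": -0.2,"dy": 2,"dz": 0,"wx": 0,"wy": 0,"wz": 0,"grip": -0.44},
    {"dx": -0.2,"dy": 2,"dz": 0,"wx": 0,"wy": 0,"wz": 0,"grip": -0.44},
    {"dx": -0.2,"dy": 2,"dz": 0,"wx": 0,"wy": 0,"wz": 0,"grip": -0.44},
    {"dx": -0.2,"dy": 2,"dz": 0,"wx": 0,"wy": 0,"wz": 0,"grip": -0.44}
  ]
}}

```text
t: 4.8
tcp_pos: [0.5508, -0.036, 0.1823]
tool_rot: [-2.119, -2.319, 0.0]
ft_force: [-0.6, -0.4, -0.7]
gripper_width: 0.0242
gripper_force: 0.1
```

```bash
python3 -c "
from h import *
st()
manip.capture('scene')
for r in manip.find_in('rack','scene'): print(world('scene',r['point']),r['p'])"
```

```text
t 4.8 S -1.0 -90.5 z 0.1823 toolx 95.15 tilt [-0. -0.] F -0.66 -0.36 -0.66 w 0.0242
[0.55629322 0.02112283 0.20006471] 0.93
```

Call:
{"api": "servo_tool", "payload": {
  "steps": [
    {"dx": -0.3,"dy": 3,"dz": 0,"wx": 0,"wy": 0,"wz": 0,"grip": -0.44},
    {"dx": -0.3,"dy": 3,"dz": 0,"wx": 0,"wy": 0,"wz": 0,"grip": -0.44},
    {"dx": -0.3,"dy": 3,"dz": 0,"wx": 0,"wy": 0,"wz": 0,"grip": -0.44},
    {"dx": -0.3,"dy": 3,"dz": 0,"wx": 0,"wy": 0,"wz": 0,"grip": -0.44},
    {"dx": -0.3,"dy": 3,"dz": 0,"wx": 0,"wy": 0,"wz": 0,"grip": -0.44},
    {"dx": -0.3,"dy": 3,"dz": 0,"wx": 0,"wy": 0,"wz": 0,"grip": -0.44},
    {"dx": -0.3,"dy": 3,"dz": 0,"wx": 0,"wy": 0,"wz": 0,"grip": -0.44},
    {"dx": -0.3,"dy": 3,"dz": 0,"wx": 0,"wy": 0,"wz": 0,"grip": -0.44}
  ]
}}

```text
t: 5.7
tcp_pos: [0.5484, -0.0119, 0.1823]
tool_rot: [2.119, 2.319, -0.0]
ft_force: [-0.4, -0.1, 0.2]
gripper_width: 0.0239
gripper_force: 0.2
```

Call:
{"api": "servo_tool", "payload": {
  "steps": [
    {"dx": -0.3,"dy": 3,"dz": 0,"wx": 0,"wy": 0,"wz": 0,"grip": -0.44},
    {"dx": -0.3,"dy": 3,"dz": 0,"wx": 0,"wy": 0,"wz": 0,"grip": -0.44},
    {"dx": -0.3,"dy": 3,"dz": 0,"wx": 0,"wy": 0,"wz": 0,"grip": -0.44},
    {"dx": -0.3,"dy": 3,"dz": 0,"wx": 0,"wy": 0,"wz": 0,"grip": -0.44},
    {"dx": -0.2,"dy": 2,"dz": 0,"wx": 0,"wy": 0,"wz": 0,"grip": -0.44},
    {"dx": -0.2,"dy": 2,"dz": 0,"wx": 0,"wy": 0,"wz": 0,"grip": -0.44},
    {"dx": -0.2,"dy": 2,"dz": 0,"wx": 0,"wy": 0,"wz": 0,"grip": -0.44},
    {"dx": 0,"dy": 0,"dz": 0,"wx": 0,"wy": 0,"wz": 0,"grip": -0.44}
  ]
}}

```text
t: 6.5
tcp_pos: [0.5466, 0.0061, 0.1823]
tool_rot: [-2.119, -2.319, -0.0]
ft_force: [0.3, -0.1, -0.4]
gripper_width: 0.024
gripper_force: 0.0
```

```bash
python3 -c "
from h import *
st()
a=cv2.cvtColor(manip.capture('scene'),cv2.COLOR_RGB2BGR)[160:290,230:390]
cv2.imwrite('pics/c2.png',cv2.convertScaleAbs(cv2.resize(a,None,fx=4.5,fy=4.5,interpolation=cv2.INTER_CUBIC),alpha=1.4))"
```

```text
t 6.5 S -1.5 -48.1 z 0.1823 toolx 95.17 tilt [-0.0001  0.0002] F 0.29 -0.13 -0.39 w 0.024
```

View pics/c2.png

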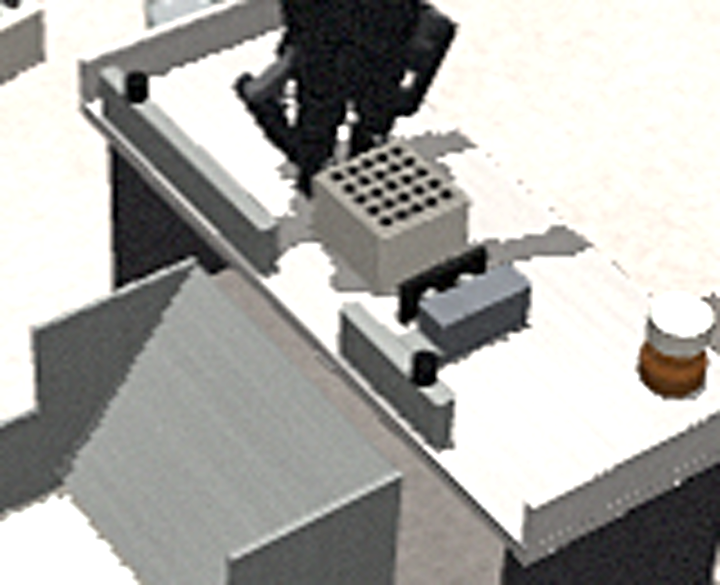

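The rack (crop 390,215) is square and about 15 mm short of the stop plate (crop 440,285). I'll creep in slowly from here.

Call:
{"api": "servo_tool", "payload": {
  "steps": [
    {"dx": -0.1,"dy": 1.5,"dz": 0,"wx": 0,"wy": 0,"wz": 0,"grip": -0.44},
    {"dx": -0.1,"dy": 1.5,"dz": 0,"wx": 0,"wy": 0,"wz": 0,"grip": -0.44},
    {"dx": -0.1,"dy": 1.5,"dz": 0,"wx": 0,"wy": 0,"wz": 0,"grip": -0.44},
    {"dx": -0.1,"dy": 1.5,"dz": 0,"wx": 0,"wy": 0,"wz": 0,"grip": -0.44},
    {"dx": -0.1,"dy": 1.5,"dz": 0,"wx": 0,"wy": 0,"wz": 0,"grip": -0.44},
    {"dx": -0.1,"dy": 1.5,"dz": 0,"wx": 0,"wy": 0,"wz": 0,"grip": -0.44},
    {"dx": -0.1,"dy": 1.5,"dz": 0,"wx": 0,"wy": 0,"wz": 0,"grip": -0.44},
    {"dx": 0,"dy": 0,"dz": 0,"wx": 0,"wy": 0,"wz": 0,"grip": -0.44}
  ]
}}

```text
t: 7.35
tcp_pos: [0.5459, 0.0166, 0.1823]
tool_rot: [-2.119, -2.319, -0.0]
ft_force: [-0.3, 0.4, -0.6]
gripper_width: 0.0239
gripper_force: 0.0
```

Call:
{"api": "servo_tool", "payload": {
  "steps": [
    {"dx": -0.1,"dy": 1,"dz": 0,"wx": 0,"wy": 0,"wz": 0,"grip": -0.44},
    {"dx": -0.1,"dy": 1,"dz": 0,"wx": 0,"wy": 0,"wz": 0,"grip": -0.44},
    {"dx": -0.1,"dy": 1,"dz": 0,"wx": 0,"wy": 0,"wz": 0,"grip": -0.44},
    {"dx": 0,"dy": 0,"dz": 0,"wx": 0,"wy": 0,"wz": 0,"grip": -0.44}
  ]
}}

```text
t: 7.75
tcp_pos: [0.5456, 0.0195, 0.1823]
tool_rot: [-2.119, -2.319, -0.0]
ft_force: [0.2, 0.2, -0.1]
gripper_width: 0.024
gripper_force: 0.0
```

Call:
{"api": "servo_tool", "payload": {
  "steps": [
    {"dx": -0.1,"dy": 1,"dz": 0,"wx": 0,"wy": 0,"wz": 0,"grip": -0.44},
    {"dx": -0.1,"dy": 1,"dz": 0,"wx": 0,"wy": 0,"wz": 0,"grip": -0.44},
    {"dx": 0,"dy": 0,"dz": 0,"wx": 0,"wy": 0,"wz": 0,"grip": -0.44}
  ]
}}

```text
t: 8.05
tcp_pos: [0.5454, 0.0215, 0.1823]
tool_rot: [-2.119, -2.319, -0.0]
ft_force: [0.4, 1.1, -0.1]
gripper_width: 0.0237
gripper_force: 0.0
```

Call:
{"api": "servo_tool", "payload": {
  "steps": [
    {"dx": -0.1,"dy": 1,"dz": 0,"wx": 0,"wy": 0,"wz": 0,"grip": -0.44},
    {"dx": -0.1,"dy": 1,"dz": 0,"wx": 0,"wy": 0,"wz": 0,"grip": -0.44},
    {"dx": 0,"dy": 0,"dz": 0,"wx": 0,"wy": 0,"wz": 0,"grip": -0.44}
  ]
}}

```text
t: 8.35
tcp_pos: [0.5452, 0.0235, 0.1823]
tool_rot: [-2.119, -2.319, -0.0]
ft_force: [0.1, -0.2, -0.3]
gripper_width: 0.0246
gripper_force: 0.0
```

Call:
{"api": "servo_tool", "payload": {
  "steps": [
    {"dx": -0.1,"dy": 1,"dz": 0,"wx": 0,"wy": 0,"wz": 0,"grip": -0.44},
    {"dx": 0,"dy": 0,"dz": 0,"wx": 0,"wy": 0,"wz": 0,"grip": -0.44}
  ]
}}

```text
t: 8.55
tcp_pos: [0.5451, 0.0245, 0.1823]
tool_rot: [-2.119, -2.319, -0.0]
ft_force: [-0.1, -0.3, -0.5]
gripper_width: 0.0242
gripper_force: 0.0
```

Call:
{"api": "servo_tool", "payload": {
  "steps": [
    {"dx": -0.1,"dy": 1,"dz": 0,"wx": 0,"wy": 0,"wz": 0,"grip": -0.44},
    {"dx": 0,"dy": 0,"dz": 0,"wx": 0,"wy": 0,"wz": 0,"grip": -0.44}
  ]
}}

```text
t: 8.75
tcp_pos: [0.545, 0.0254, 0.1823]
tool_rot: [-2.119, -2.319, 0.0]
ft_force: [-0.1, 0.2, 0.8]
gripper_width: 0.0238
gripper_force: 0.0
```

Call:
{"api": "servo_tool", "payload": {
  "steps": [
    {"dx": -0.1,"dy": 1,"dz": 0,"wx": 0,"wy": 0,"wz": 0,"grip": -0.44},
    {"dx": 0,"dy": 0,"dz": 0,"wx": 0,"wy": 0,"wz": 0,"grip": -0.44}
  ]
}}

```text
t: 8.95
tcp_pos: [0.5449, 0.0262, 0.1823]
tool_rot: [2.119, 2.319, -0.001]
ft_force: [0.2, -1.7, 0.7]
gripper_width: 0.0237
gripper_force: 0.7
```

Call:
{"api": "servo_tool", "payload": {
  "steps": [
    {"dx": -0.1,"dy": 1,"dz": 0,"wx": 0,"wy": 0,"wz": 0,"grip": -0.44},
    {"dx": 0,"dy": 0,"dz": 0,"wx": 0,"wy": 0,"wz": 0,"grip": -0.44}
  ]
}}

```text
t: 9.15
tcp_pos: [0.5449, 0.027, 0.1824]
tool_rot: [2.119, 2.319, -0.001]
ft_force: [-0.4, -1.7, 0.4]
gripper_width: 0.0238
gripper_force: 1.4
```

```bash
python3 -c "
from h import *
st()
a=cv2.cvtColor(manip.capture('scene'),cv2.COLOR_RGB2BGR)[170:270,280:380]
cv2.imwrite('pics/c3.png',cv2.convertScaleAbs(cv2.resize(a,None,fx=6,fy=6,interpolation=cv2.INTER_CUBIC),alpha=1.4))"
```

```text
t 9.15 S -1.3 -27.2 z 0.1824 toolx 95.15 tilt [ 0.0001 -0.0008] F -0.56 -1.65 0.35 w 0.0238
```

View pics/c3.png

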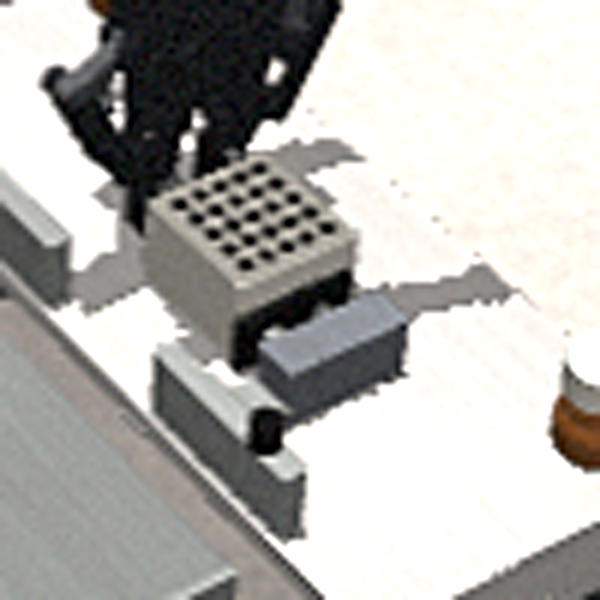

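The rack's face now lies against the stop plate (crop 295,310), and contact started around TCP y=0.0255. I'll press a little more so it squares up.

Call:
{"api": "servo_tool", "payload": {
  "steps": [
    {"dx": -0.1,"dy": 0.8,"dz": 0,"wx": 0,"wy": 0,"wz": 0,"grip": -0.44},
    {"dx": 0,"dy": 0.7,"dz": 0,"wx": 0,"wy": 0,"wz": 0,"grip": -0.44},
    {"dx": 0,"dy": 0,"dz": 0,"wx": 0,"wy": 0,"wz": 0,"grip": -0.44}
  ]
}}

```text
t: 9.5
tcp_pos: [0.5447, 0.0286, 0.1823]
tool_rot: [2.119, 2.319, -0.001]
ft_force: [-1.0, -5.8, 0.7]
gripper_width: 0.0241
gripper_force: 2.3
```

Call:
{"api": "servo_tool", "payload": {
  "steps": [
    {"dx": -0.1,"dy": 0.8,"dz": 0,"wx": 0,"wy": 0,"wz": 0,"grip": -0.44},
    {"dx": 0,"dy": 0.7,"dz": 0,"wx": 0,"wy": 0,"wz": 0,"grip": -0.44},
    {"dx": 0,"dy": 0,"dz": 0,"wx": 0,"wy": 0,"wz": 0,"grip": -0.44},
    {"dx": 0,"dy": 0,"dz": 0,"wx": 0,"wy": 0,"wz": 0,"grip": -0.44}
  ]
}}

```text
t: 9.9
tcp_pos: [0.5446, 0.0299, 0.1824]
tool_rot: [2.119, 2.319, -0.001]
ft_force: [-0.9, -5.8, 0.5]
gripper_width: 0.0242
gripper_force: 2.8
```

Call:
{"api": "servo_tool", "payload": {
  "steps": [
    {"dx": 0,"dy": -0.3,"dz": 0,"wx": 0,"wy": 0,"wz": 0,"grip": -0.44},
    {"dx": 0,"dy": -0.3,"dz": 0,"wx": 0,"wy": 0,"wz": 0,"grip": -0.44},
    {"dx": 0.1,"dy": -0.3,"dz": 0,"wx": 0,"wy": 0,"wz": 0,"grip": -0.44},
    {"dx": 0,"dy": -0.3,"dz": 0,"wx": 0,"wy": 0,"wz": 0,"grip": -0.44},
    {"dx": 0,"dy": -0.3,"dz": 0,"wx": 0,"wy": 0,"wz": 0,"grip": -0.44},
    {"dx": 0,"dy": -0.3,"dz": 0,"wx": 0,"wy": 0,"wz": 0,"grip": -0.44},
    {"dx": 0.1,"dy": -0.3,"dz": 0,"wx": 0,"wy": 0,"wz": 0,"grip": -0.44},
    {"dx": 0,"dy": -0.3,"dz": 0,"wx": 0,"wy": 0,"wz": 0,"grip": -0.44}
  ]
}}

```text
t: 10.7
tcp_pos: [0.5448, 0.0281, 0.1823]
tool_rot: [-2.119, -2.319, -0.0]
ft_force: [-1.1, -3.8, 0.2]
gripper_width: 0.0236
gripper_force: 1.5
```

Call:
{"api": "servo_tool", "payload": {
  "steps": [
    {"dx": 0,"dy": -0.3,"dz": 0,"wx": 0,"wy": 0,"wz": 0,"grip": -0.44},
    {"dx": 0,"dy": -0.3,"dz": 0,"wx": 0,"wy": 0,"wz": 0,"grip": -0.44},
    {"dx": 0.1,"dy": -0.3,"dz": 0,"wx": 0,"wy": 0,"wz": 0,"grip": -0.44},
    {"dx": 0,"dy": -0.3,"dz": 0,"wx": 0,"wy": 0,"wz": 0,"grip": -0.44},
    {"dx": 0,"dy": -0.3,"dz": 0,"wx": 0,"wy": 0,"wz": 0,"grip": -0.44},
    {"dx": 0,"dy": -0.3,"dz": 0,"wx": 0,"wy": 0,"wz": 0,"grip": -0.44},
    {"dx": 0.1,"dy": -0.3,"dz": 0,"wx": 0,"wy": 0,"wz": 0,"grip": -0.44},
    {"dx": 0,"dy": -0.3,"dz": 0,"wx": 0,"wy": 0,"wz": 0,"grip": -0.44}
  ]
}}

```text
t: 11.5
tcp_pos: [0.545, 0.0259, 0.1823]
tool_rot: [-2.119, -2.319, -0.001]
ft_force: [0.1, 0.0, -0.5]
gripper_width: 0.0238
gripper_force: 0.0
```

Call:
{"api": "servo_tool", "payload": {
  "steps": [
    {"dx": 0,"dy": -0.3,"dz": 0,"wx": 0,"wy": 0,"wz": 0,"grip": -0.44},
    {"dx": 0,"dy": -0.4,"dz": 0,"wx": 0,"wy": 0,"wz": 0,"grip": -0.44},
    {"dx": 0,"dy": -0.5,"dz": 0,"wx": 0,"wy": 0,"wz": 0,"grip": -0.44},
    {"dx": 0.1,"dy": -1,"dz": 0,"wx": 0,"wy": 0,"wz": 0,"grip": -0.44},
    {"dx": 0.2,"dy": -3,"dz": 0,"wx": 0,"wy": 0,"wz": 0,"grip": -0.44},
    {"dx": 0.5,"dy": -6,"dz": 0,"wx": 0,"wy": 0,"wz": 0,"grip": -0.44},
    {"dx": 1,"dy": -10,"dz": 0,"wx": 0,"wy": 0,"wz": 0,"grip": -0.44},
    {"dx": 0,"dy": -6,"dz": 10,"wx": 0,"wy": 0,"wz": 0,"grip": -0.44}
  ]
}}

```text
t: 12.3
tcp_pos: [0.546, -0.0026, 0.1912]
tool_rot: [-2.119, -2.316, 0.003]
ft_force: [-0.0, -0.4, 0.6]
gripper_width: 0.0239
gripper_force: 0.0
```

```bash
python3 -c "
from h import *
st()"
```

```text
t 12.3 S -2.9 -56.8 z 0.1912 toolx 95.11 tilt [-0.003   0.0004] F -0.05 -0.43 0.57 w 0.0239
```

Call:
{"api": "servo_tool", "payload": {
  "steps": [
    {"dx": 0,"dy": 0,"dz": 27,"wx": 0,"wy": 0,"wz": 0,"grip": -0.44},
    {"dx": 0,"dy": 0,"dz": 27,"wx": 0,"wy": 0,"wz": 0,"grip": -0.44},
    {"dx": -5,"dy": 0,"dz": 0,"wx": 0,"wy": 0,"wz": -8,"grip": -0.44},
    {"dx": -5,"dy": 0,"dz": 0,"wx": 0,"wy": 0,"wz": -8,"grip": -0.44},
    {"dx": -5,"dy": 0,"dz": 0,"wx": 0,"wy": 0,"wz": -8,"grip": -0.44},
    {"dx": -8,"dy": 8,"dz": 0,"wx": 0,"wy": 0,"wz": -8,"grip": -0.44},
    {"dx": -8,"dy": 8,"dz": 0,"wx": 0,"wy": 0,"wz": -8,"grip": -0.44},
    {"dx": -8,"dy": 8,"dz": 0,"wx": 0,"wy": 0,"wz": -8,"grip": -0.44}
  ]
}}

```text
t: 13.1
tcp_pos: [0.5078, 0.0219, 0.2472]
tool_rot: [2.883, 1.247, 0.001]
ft_force: [-0.8, -0.3, -0.9]
gripper_width: 0.0243
gripper_force: 0.0
```

Call:
{"api": "servo_tool", "payload": {
  "steps": [
    {"dx": -8,"dy": 8,"dz": 0,"wx": 0,"wy": 0,"wz": -8,"grip": -0.44},
    {"dx": -8,"dy": 8,"dz": 0,"wx": 0,"wy": 0,"wz": -8,"grip": -0.44},
    {"dx": -8,"dy": 8,"dz": 0,"wx": 0,"wy": 0,"wz": -8,"grip": -0.44},
    {"dx": 0,"dy": 8,"dz": 0,"wx": 0,"wy": 0,"wz": -8,"grip": -0.44},
    {"dx": 0,"dy": 8,"dz": 0,"wx": 0,"wy": 0,"wz": -8,"grip": -0.44},
    {"dx": 0,"dy": 0,"dz": 0,"wx": 0,"wy": 0,"wz": -2,"grip": -0.44},
    {"dx": 0,"dy": 0,"dz": 0,"wx": 0,"wy": 0,"wz": 0,"grip": -0.44},
    {"dx": 0,"dy": 0,"dz": 0,"wx": 0,"wy": 0,"wz": 0,"grip": -0.44}
  ]
}}

```text
t: 13.9
tcp_pos: [0.484, 0.0619, 0.2469]
tool_rot: [3.138, 0.142, 0.001]
ft_force: [0.7, -0.1, 0.0]
gripper_width: 0.024
gripper_force: 0.0
```

```bash
python3 -c "
from h import *
st()
im=cv2.cvtColor(manip.capture('top'),cv2.COLOR_RGB2BGR)
im=im[170:275,160:350]
cv2.imwrite('pics/c4.png',cv2.convertScaleAbs(cv2.resize(im,None,fx=4,fy=4,interpolation=cv2.INTER_CUBIC),alpha=1.7))"
```

```text
t 13.9 S -58.8 13.0 z 0.2469 toolx 5.18 tilt [ 0.0007 -0.0001] F 0.67 -0.17 0.02 w 0.024
```

View pics/c4.png

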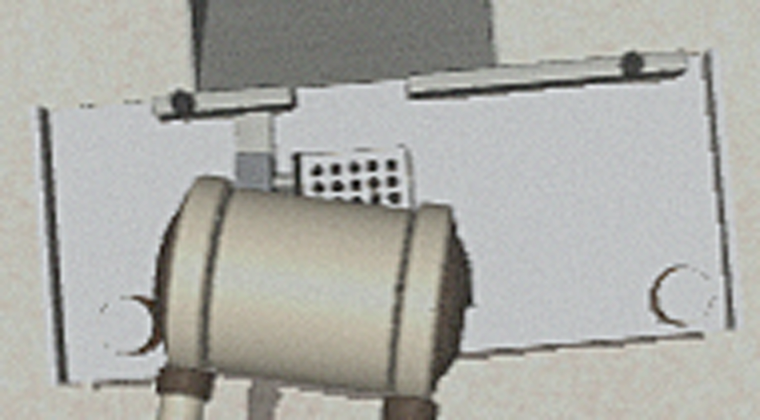

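The rack (top edge at crop 301–408) sits against the stop and lines up with the gap (295–408). The tool is behind it, so I descend.

Call:
{"api": "servo_tool", "payload": {
  "steps": [
    {"dx": 0,"dy": -1,"dz": -16,"wx": 0,"wy": 0,"wz": 0,"grip": -0.44},
    {"dx": 0,"dy": 0,"dz": -16,"wx": 0,"wy": 0,"wz": 0,"grip": -0.44},
    {"dx": 0,"dy": 0,"dz": -16,"wx": 0,"wy": 0,"wz": 0,"grip": -0.44},
    {"dx": 0,"dy": 0,"dz": -10,"wx": 0,"wy": 0,"wz": 0,"grip": -0.44},
    {"dx": 0,"dy": 0,"dz": -6,"wx": 0,"wy": 0,"wz": 0,"grip": -0.44},
    {"dx": 0,"dy": 0,"dz": 0,"wx": 0,"wy": 0,"wz": 0,"grip": -0.44}
  ]
}}

```text
t: 14.55
tcp_pos: [0.4835, 0.0613, 0.1818]
tool_rot: [-3.138, -0.141, 0.002]
ft_force: [0.1, 0.8, 0.2]
gripper_width: 0.024
gripper_force: 0.0
```

Call:
{"api": "servo_tool", "payload": {
  "steps": [
    {"dx": 2,"dy": 0.2,"dz": 0,"wx": 0,"wy": 0,"wz": 0,"grip": -0.44},
    {"dx": 2,"dy": 0.2,"dz": 0,"wx": 0,"wy": 0,"wz": 0,"grip": -0.44},
    {"dx": 2,"dy": 0.2,"dz": 0,"wx": 0,"wy": 0,"wz": 0,"grip": -0.44},
    {"dx": 2,"dy": 0.2,"dz": 0,"wx": 0,"wy": 0,"wz": 0,"grip": -0.44},
    {"dx": 2,"dy": 0.1,"dz": 0,"wx": 0,"wy": 0,"wz": 0,"grip": -0.44},
    {"dx": 2,"dy": 0.2,"dz": 0,"wx": 0,"wy": 0,"wz": 0,"grip": -0.44},
    {"dx": 2,"dy": 0.2,"dz": 0,"wx": 0,"wy": 0,"wz": 0,"grip": -0.44},
    {"dx": 2,"dy": 0.2,"dz": 0,"wx": 0,"wy": 0,"wz": 0,"grip": -0.44}
  ]
}}

```text
t: 15.35
tcp_pos: [0.5, 0.0628, 0.1823]
tool_rot: [3.138, 0.141, -0.0]
ft_force: [-0.4, 0.6, 0.7]
gripper_width: 0.0239
gripper_force: 0.2
```

Call:
{"api": "servo_tool", "payload": {
  "steps": [
    {"dx": 2,"dy": 0.2,"dz": 0,"wx": 0,"wy": 0,"wz": 0,"grip": -0.44},
    {"dx": 2,"dy": 0.2,"dz": 0,"wx": 0,"wy": 0,"wz": 0,"grip": -0.44},
    {"dx": 2,"dy": 0.2,"dz": 0,"wx": 0,"wy": 0,"wz": 0,"grip": -0.44},
    {"dx": 2,"dy": 0.2,"dz": 0,"wx": 0,"wy": 0,"wz": 0,"grip": -0.44},
    {"dx": 2,"dy": 0.1,"dz": 0,"wx": 0,"wy": 0,"wz": 0,"grip": -0.44},
    {"dx": 2,"dy": 0.2,"dz": 0,"wx": 0,"wy": 0,"wz": 0,"grip": -0.44},
    {"dx": 2,"dy": 0.2,"dz": 0,"wx": 0,"wy": 0,"wz": 0,"grip": -0.44},
    {"dx": 2,"dy": 0.2,"dz": 0,"wx": 0,"wy": 0,"wz": 0,"grip": -0.44}
  ]
}}

```text
t: 16.15
tcp_pos: [0.516, 0.0644, 0.1823]
tool_rot: [-3.138, -0.141, -0.0]
ft_force: [-0.4, -0.3, -0.2]
gripper_width: 0.024
gripper_force: 0.1
```

Call:
{"api": "servo_tool", "payload": {
  "steps": [
    {"dx": 2,"dy": 0.2,"dz": 0,"wx": 0,"wy": 0,"wz": 0,"grip": -0.44},
    {"dx": 2,"dy": 0.2,"dz": 0,"wx": 0,"wy": 0,"wz": 0,"grip": -0.44},
    {"dx": 2,"dy": 0.2,"dz": 0,"wx": 0,"wy": 0,"wz": 0,"grip": -0.44},
    {"dx": 2,"dy": 0.2,"dz": 0,"wx": 0,"wy": 0,"wz": 0,"grip": -0.44},
    {"dx": 2,"dy": 0.1,"dz": 0,"wx": 0,"wy": 0,"wz": 0,"grip": -0.44},
    {"dx": 0,"dy": 0,"dz": 0,"wx": 0,"wy": 0,"wz": 0,"grip": -0.44}
  ]
}}

```text
t: 16.75
tcp_pos: [0.5261, 0.0653, 0.1823]
tool_rot: [-3.138, -0.141, -0.0]
ft_force: [-1.2, 1.0, 0.0]
gripper_width: 0.0243
gripper_force: 0.0
```

```bash
python3 -c "
from h import *
st()
a=cv2.cvtColor(manip.capture('scene'),cv2.COLOR_RGB2BGR)[150:290,240:390]
cv2.imwrite('pics/c5.png',cv2.convertScaleAbs(cv2.resize(a,None,fx=4,fy=4,interpolation=cv2.INTER_CUBIC),alpha=1.4))"
```

```text
t 16.75 S -16.6 12.6 z 0.1823 toolx 5.15 tilt [0.0003 0.    ] F -1.08 1.05 0.04 w 0.0243
```

View pics/c5.png

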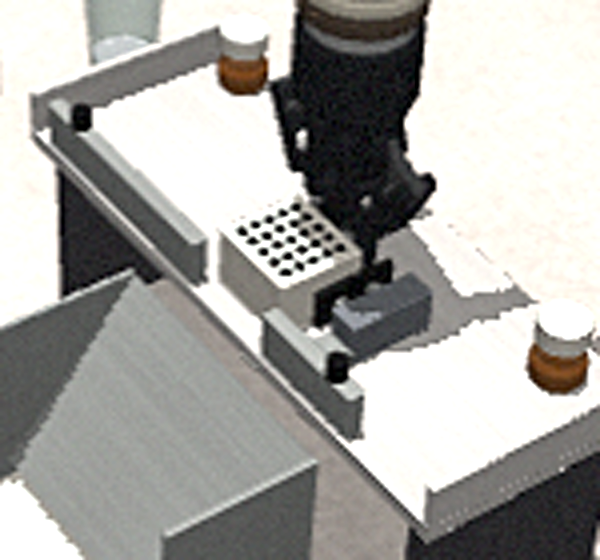

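The rack (crop 290,255) is heading square into the gap, and the knuckles clear the stop. I'll enter slowly and watch the force.

Call:
{"api": "servo_tool", "payload": {
  "steps": [
    {"dx": 1.5,"dy": 0.1,"dz": 0,"wx": 0,"wy": 0,"wz": 0,"grip": -0.44},
    {"dx": 1.5,"dy": 0.1,"dz": 0,"wx": 0,"wy": 0,"wz": 0,"grip": -0.44},
    {"dx": 1.5,"dy": 0.2,"dz": 0,"wx": 0,"wy": 0,"wz": 0,"grip": -0.44},
    {"dx": 1.5,"dy": 0.1,"dz": 0,"wx": 0,"wy": 0,"wz": 0,"grip": -0.44},
    {"dx": 1.5,"dy": 0.1,"dz": 0,"wx": 0,"wy": 0,"wz": 0,"grip": -0.44}
  ]
}}

```text
t: 17.3
tcp_pos: [0.5334, 0.0659, 0.1823]
tool_rot: [-3.138, -0.141, 0.0]
ft_force: [-0.3, 0.0, -0.6]
gripper_width: 0.0239
gripper_force: 0.1
```

Call:
{"api": "servo_tool", "payload": {
  "steps": [
    {"dx": 1.5,"dy": 0.1,"dz": 0,"wx": 0,"wy": 0,"wz": 0,"grip": -0.44},
    {"dx": 1.5,"dy": 0.1,"dz": 0,"wx": 0,"wy": 0,"wz": 0,"grip": -0.44}
  ]
}}

```text
t: 17.5
tcp_pos: [0.5365, 0.066, 0.1823]
tool_rot: [-3.138, -0.141, 0.0]
ft_force: [0.9, 0.6, -0.1]
gripper_width: 0.0241
gripper_force: 0.1
```

Call:
{"api": "servo_tool", "payload": {
  "steps": [
    {"dx": 1.5,"dy": 0.1,"dz": 0,"wx": 0,"wy": 0,"wz": 0,"grip": -0.44},
    {"dx": 1.5,"dy": 0.1,"dz": 0,"wx": 0,"wy": 0,"wz": 0,"grip": -0.44},
    {"dx": 1.5,"dy": 0.2,"dz": 0,"wx": 0,"wy": 0,"wz": 0,"grip": -0.44}
  ]
}}

```text
t: 17.8
tcp_pos: [0.541, 0.0665, 0.1823]
tool_rot: [-3.138, -0.141, 0.0]
ft_force: [-0.4, 0.2, 0.3]
gripper_width: 0.0235
gripper_force: 0.1
```

Call:
{"api": "servo_tool", "payload": {
  "steps": [
    {"dx": 1.5,"dy": 0.1,"dz": 0,"wx": 0,"wy": 0,"wz": 0,"grip": -0.44},
    {"dx": 1.5,"dy": 0.1,"dz": 0,"wx": 0,"wy": 0,"wz": 0,"grip": -0.44},
    {"dx": 1.5,"dy": 0.2,"dz": 0,"wx": 0,"wy": 0,"wz": 0,"grip": -0.44},
    {"dx": 1.5,"dy": 0.1,"dz": 0,"wx": 0,"wy": 0,"wz": 0,"grip": -0.44}
  ]
}}

```text
t: 18.2
tcp_pos: [0.5469, 0.067, 0.1823]
tool_rot: [-3.138, -0.141, 0.0]
ft_force: [-0.6, 0.8, -0.3]
gripper_width: 0.024
gripper_force: 0.1
```

Call:
{"api": "servo_tool", "payload": {
  "steps": [
    {"dx": 2,"dy": 0.2,"dz": 0,"wx": 0,"wy": 0,"wz": 0,"grip": -0.44},
    {"dx": 2,"dy": 0.2,"dz": 0,"wx": 0,"wy": 0,"wz": 0,"grip": -0.44},
    {"dx": 2,"dy": 0.2,"dz": 0,"wx": 0,"wy": 0,"wz": 0,"grip": -0.44},
    {"dx": 2,"dy": 0.2,"dz": 0,"wx": 0,"wy": 0,"wz": 0,"grip": -0.44},
    {"dx": 2,"dy": 0.1,"dz": 0,"wx": 0,"wy": 0,"wz": 0,"grip": -0.44},
    {"dx": 2,"dy": 0.2,"dz": 0,"wx": 0,"wy": 0,"wz": 0,"grip": -0.44}
  ]
}}

```text
t: 18.8
tcp_pos: [0.559, 0.0681, 0.1823]
tool_rot: [-3.138, -0.141, 0.0]
ft_force: [0.1, 1.2, 0.0]
gripper_width: 0.0241
gripper_force: 0.1
```

Call:
{"api": "servo_tool", "payload": {
  "steps": [
    {"dx": 2,"dy": 0.2,"dz": 0,"wx": 0,"wy": 0,"wz": 0,"grip": -0.44},
    {"dx": 2,"dy": 0.2,"dz": 0,"wx": 0,"wy": 0,"wz": 0,"grip": -0.44},
    {"dx": 2,"dy": 0.2,"dz": 0,"wx": 0,"wy": 0,"wz": 0,"grip": -0.44},
    {"dx": 2,"dy": 0.2,"dz": 0,"wx": 0,"wy": 0,"wz": 0,"grip": -0.44},
    {"dx": 2,"dy": 0.1,"dz": 0,"wx": 0,"wy": 0,"wz": 0,"grip": -0.44},
    {"dx": 2,"dy": 0.2,"dz": 0,"wx": 0,"wy": 0,"wz": 0,"grip": -0.44},
    {"dx": 2,"dy": 0.2,"dz": 0,"wx": 0,"wy": 0,"wz": 0,"grip": -0.44},
    {"dx": 2,"dy": 0.2,"dz": 0,"wx": 0,"wy": 0,"wz": 0,"grip": -0.44}
  ]
}}

```text
t: 19.6
tcp_pos: [0.575, 0.0696, 0.1823]
tool_rot: [-3.138, -0.141, -0.0]
ft_force: [0.5, -0.3, -0.7]
gripper_width: 0.0239
gripper_force: 0.2
```

```bash
python3 -c "
from h import *
st()
a=cv2.cvtColor(manip.capture('scene'),cv2.COLOR_RGB2BGR)[150:350,180:400]
cv2.imwrite('pics/c6.png',cv2.convertScaleAbs(cv2.resize(a,None,fx=3,fy=3,interpolation=cv2.INTER_CUBIC),alpha=1.4))"
```

```text
t 19.6 S 32.5 12.5 z 0.1823 toolx 5.15 tilt [0. 0.] F 0.47 -0.35 -0.66 w 0.0239
```

View pics/c6.png

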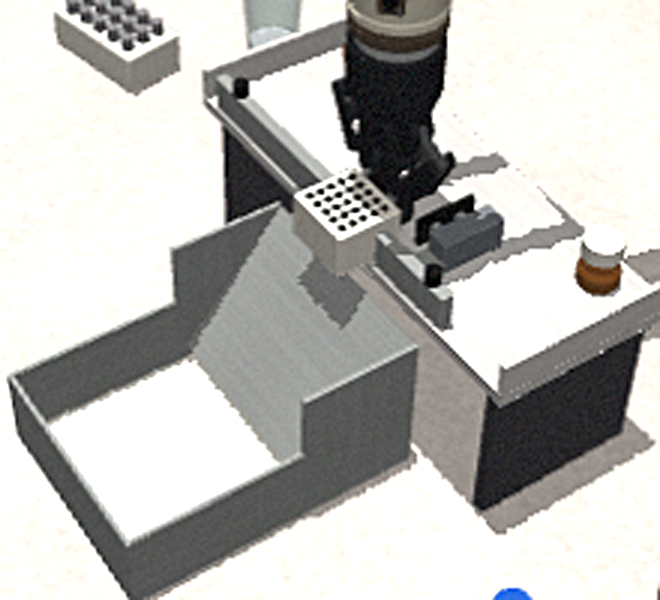

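The rack (crop 345,215) is in the gap, level and overhanging the chute. A few more millimetres will send it over.

Call:
{"api": "servo_tool", "payload": {
  "steps": [
    {"dx": 2,"dy": 0.2,"dz": 0,"wx": 0,"wy": 0,"wz": 0,"grip": -0.44},
    {"dx": 2,"dy": 0.2,"dz": 0,"wx": 0,"wy": 0,"wz": 0,"grip": -0.44},
    {"dx": 2,"dy": 0.2,"dz": 0,"wx": 0,"wy": 0,"wz": 0,"grip": -0.44},
    {"dx": 2,"dy": 0.1,"dz": 0,"wx": 0,"wy": 0,"wz": 0,"grip": -0.44},
    {"dx": 2,"dy": 0.2,"dz": 0,"wx": 0,"wy": 0,"wz": 0,"grip": -0.44}
  ]
}}

```text
t: 20.15
tcp_pos: [0.585, 0.0704, 0.1823]
tool_rot: [-3.138, -0.141, -0.0]
ft_force: [-1.5, 0.0, -0.4]
gripper_width: 0.024
gripper_force: 0.0
```

Call:
{"api": "servo_tool", "payload": {
  "steps": [
    {"dx": 0,"dy": 0,"dz": 0,"wx": 0,"wy": 0,"wz": 0,"grip": -0.44},
    {"dx": 0,"dy": 0,"dz": 0,"wx": 0,"wy": 0,"wz": 0,"grip": -0.44},
    {"dx": 0,"dy": 0,"dz": 0,"wx": 0,"wy": 0,"wz": 0,"grip": -0.44},
    {"dx": 0,"dy": 0,"dz": 0,"wx": 0,"wy": 0,"wz": 0,"grip": -0.44},
    {"dx": 0,"dy": 0,"dz": 0,"wx": 0,"wy": 0,"wz": 0,"grip": -0.44},
    {"dx": 0,"dy": 0,"dz": 0,"wx": 0,"wy": 0,"wz": 0,"grip": -0.44},
    {"dx": 0,"dy": 0,"dz": 0,"wx": 0,"wy": 0,"wz": 0,"grip": -0.44},
    {"dx": 0,"dy": 0,"dz": 0,"wx": 0,"wy": 0,"wz": 0,"grip": -0.44}
  ]
}}

```text
t: 20.95
tcp_pos: [0.5848, 0.0704, 0.1823]
tool_rot: [3.138, 0.141, -0.0]
ft_force: [-0.5, 0.4, -0.2]
gripper_width: 0.0238
gripper_force: 0.0
```

```bash
python3 -c "
from h import *
st()
a=cv2.cvtColor(manip.capture('scene'),cv2.COLOR_RGB2BGR)[130:350,180:440]
for r in manip.find_in('rack','scene'): print(world('scene',r['point']).round(3),r['p'])
cv2.imwrite('pics/c7.png',cv2.convertScaleAbs(cv2.resize(a,None,fx=2.7,fy=2.7,interpolation=cv2.INTER_CUBIC),alpha=1.4))"
```

```text
t 20.95 S 42.3 12.5 z 0.1823 toolx 5.15 tilt [-0. -0.] F -0.49 0.43 -0.21 w 0.0238
```

```bash
python3 -c "
from h import *
for n in('top','scene'):
  manip.capture(n)
  for r in manip.find_in('rack',n): print(n,(world(n,r['point'])[:2]-O)@np.c_[ex,ey],world(n,r['point']).round(3),r['p'])"
```

```text
top [0.28096965 0.00710844] [0.823 0.086 0.068] 0.84
scene [0.2923241  0.02531792] [0.833 0.105 0.058] 0.78
scene [-0.0549      0.16173933] [0.475 0.21  0.198] 0.43
```

The rack is in the tray, at station x about 285 and low. I'll withdraw the tool and take a final look.

Call:
{"api": "servo_tool", "payload": {
  "steps": [
    {"dx": -10,"dy": -1,"dz": 0,"wx": 0,"wy": 0,"wz": 0,"grip": -0.44},
    {"dx": -20,"dy": -2,"dz": 0,"wx": 0,"wy": 0,"wz": 0,"grip": -0.44},
    {"dx": -20,"dy": -2,"dz": 0,"wx": 0,"wy": 0,"wz": 0,"grip": -0.44},
    {"dx": 0,"dy": 0,"dz": 25,"wx": 0,"wy": 0,"wz": 0,"grip": -0.44},
    {"dx": 0,"dy": 0,"dz": 30,"wx": 0,"wy": 0,"wz": 0,"grip": -0.44},
    {"dx": 0,"dy": 0,"dz": 30,"wx": 0,"wy": 0,"wz": 0,"grip": -0.44},
    {"dx": 0,"dy": 0,"dz": 0,"wx": 0,"wy": 0,"wz": 0,"grip": -0.44},
    {"dx": 0,"dy": 0,"dz": 0,"wx": 0,"wy": 0,"wz": 0,"grip": -0.44}
  ]
}}

```text
t: 22.05
tcp_pos: [0.5347, 0.0654, 0.2678]
tool_rot: [3.138, 0.141, 0.002]
ft_force: [-0.3, 0.3, -0.6]
gripper_width: 0.0236
gripper_force: 0.0
```

```bash
python3 -c "
from h import *
st()
a=cv2.cvtColor(manip.capture('scene'),cv2.COLOR_RGB2BGR)[130:350,180:440]
cv2.imwrite('pics/c8.png',cv2.convertScaleAbs(cv2.resize(a,None,fx=2.7,fy=2.7,interpolation=cv2.INTER_CUBIC),alpha=1.2))"
```

```text
t 22.05 S -8.1 12.0 z 0.2678 toolx 5.15 tilt [ 0.0013 -0.0001] F -0.3 0.29 -0.62 w 0.0236
```

View pics/c8.png

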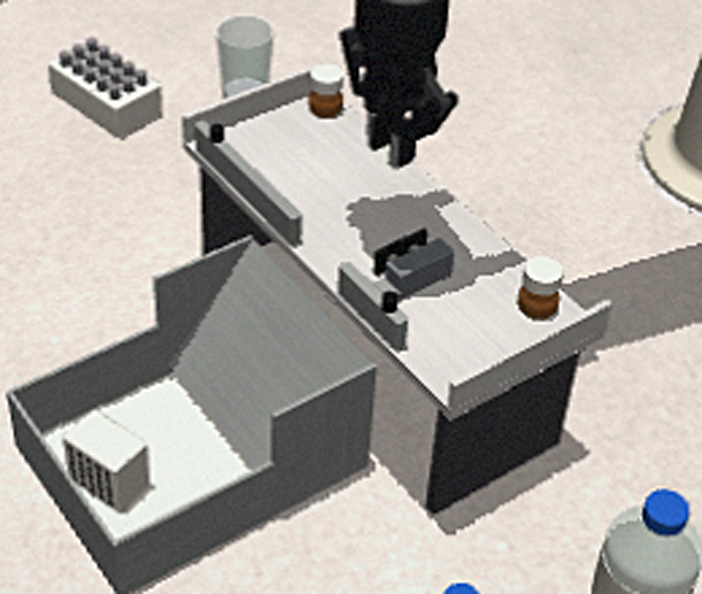

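The rack lies in the tray (crop 105,460), both jars are in place, and the tool is clear.

```bash
python3 -c "
from h import *
print(manip.job_done())"
```

```text
the job is handed in; nothing more can be done
None
```

The job is handed in: the rack went square against the stop, was eased off, and was pushed through the gap into the tray, where it came to rest on its side; the highest force I read was about 6 N and the jars did not move.

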